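# Pull the pinched cassette from the board tester

### The arm

A 6-joint arm with a two-finger parallel gripper is mounted at the origin on the work surface. World frame = base frame: x ahead of the robot, y to its left, z up, the work surface at z = 0. Lengths are in m, angles in rad, forces in N, time in s.
With the tool pointing down it reaches from about 0.35 to 0.975 m from the base axis. Payload 4.9 kg.
Tool frame: the origin (TCP) lies midway between the tips of the shut fingers; the grasp point (between the pads) lies 19 mm behind it; z points along the fingers, y is the direction in which the jaws open and shut (so a half turn about z gives the same grasp; the last joint's range is limited). The gripper opens to 85 mm and grips with 20 to 120 N. Pads are 22 mm wide; open, the fingers measure 114 mm over their backs; the gripper's body (76 mm by 85 mm) begins 54 mm behind the grasp point. The pads swing forward as they close: fully open they stand 13 mm farther back than shut.
Start: joints at [-1.363, 0.053, 1.613, -0, 1.476, -0.119], TCP at [0.201, -0.592, 0.231] pointing down, gripper open.
Joint ranges: [-3.01, 3.01], [-1.01, 2.22], [0.06, 2.58], [-1.02, 4.17], [0.09, 2.62], [-3.14, 3.14]. Speed limits (rad/s): [2.57, 2.57, 3.14, 3.14, 3.14, 3.14].

### API

Orientations are given as [roll, pitch, yaw] about the fixed x, y, z axes, in that order (R = Rz(yaw) Ry(pitch) Rx(roll)).
In Python, from plant import read_state, camera, camera_info, job_done gives the robot as it stands.
- The arm moves only by the shell command python3 -m pendant 'ROWS' [OPENING] [FORCE]. ROWS is JSON, a list of rows, each a list of 2 entries, a list of its own where there are three numbers: the shift along the world's x, y, z in cm, then the turn, a rotation vector about the world's x, y, z in rad. In form: [[[x, y, z], [wx, wy, wz]], ...]. A call has 1 to 8 rows; each row shifts and turns the commanded pose from where the row before left it; what a row does not reach is not made up. A row lasts 1/10 s, in which the tool goes at most 50 mm and 8.59 degrees, less where a joint would pass 70% of its speed; a pose out of reach is approached as far as the arm can. A call is refused whole if a number of a shift passes 5 or a number of a turn 0.15, either way. A call with a gripper value outside its range is refused whole. OPENING is the opening in per cent of the stroke, from 0 (shut) to 100 (fully open), set as the call begins (- or left out, the last holds). The fingers move at their own pace and stop on an object; FORCE is the grip in N (left out, the last holds). Time passes only in rows, so rows that do not move let the fingers close. It gives the time, the measured TCP pose, the force and the opening at its end, in the units of the state.
- read_state(): the state, without advancing time (a new reading comes with each control period).
- camera(name): name is "side" or "top" or "wrist"; returns the picture (420x560x3 uint8, red, green, blue); there is no depth.
- camera_info(name): a dict with "mtx" (3x3 intrinsics, pixels), "R" (3x3) and "t" (3): a world point X has camera coordinates R X + t. Camera axes: x right, y down, z forward; pixel columns grow to the right and rows downward; lengths in m; the calibration is good to about 2 mm. The wrist camera is an equidistant fisheye: a pixel r from the principal point sees the ray r / f radians off the axis. A picture is of the moment at which its call begins: read the wrist's pose just before it. camera_info takes no time and is no camera call; for the wrist camera it gives the pose at the moment of the call.
- job_done(): hands the job in, once; it reports no verdict.
The state is a dict: "t": time; "joint_pos": joint angles; "joint_vel": joint speeds; "joint_torque": joint torques, N m; "tcp_pos": TCP position; "tool_rot": TCP orientation; "wrist_force": force on the tool from outside, world axes, zero at the start; "wrist_torque": the same for the moment, N m; "finger_gap": opening from 0.0 (shut) to 1.0 (fully open).
Only numpy, scipy, OpenCV 4.12 (cv2) and the standard library are available. Lean on these libraries where they do the work, as an engineer would, in place of code of your own. Each camera call takes 0.05 s, during which the arm holds its last target.

### The job

On the board test fixture, slide the probe carriage by its upright handle along the rails until it is fully against the end stop, so that it clears the plug-in cassette, and leave it there. Then pinch the cassette's two side catches together, lift the cassette out of its socket and finish while still holding it in the fingers with both catches pinched in, upright and still, about 10 cm above where it sat: do not set it down or let go. Leave the other things on the bench where they are.

Things in the scene. Friction and masses are not known exactly. Their poses are not given: they have to be found in the camera images.
- fixture: board tester fixed to the bench: aluminium plate 12 mm thick, covering x -120 to +55, y -80 to +220 mm in its own frame, with a black socket (within x +-44, y +-33 mm, 24 mm above the plate) and two steel rails along y at x = -75 mm, on the robot's side of the socket. Origin on the bench surface below the socket's middle, z up; the rails' end stop is the larger block at their +y end
- carriage (a joint): travel (m) of the probe carriage along the rails in the fixture's +y direction: 0 = centred over the cassette, 0.150 = hard against the end stop. Starts between 0 and 0.045, where its arm covers the cassette. The arm is a grey plate 44 mm wide (y), x -93 to +31 mm in the fixture frame, 100 to 112 mm above the bench. Slides with about 2.5 N of friction and stays where it is left
- carriage_handle (a point): grip point on the carriage's handle, an upright black fin 14 mm thick along the fixture's y, 34 mm long along its x, standing 44 mm up from the carriage's arm. The point is 26 mm above the arm, 18 mm below the fin's top, 138 mm above the bench; in the fixture frame x = -75 mm, y = the carriage's travel
- cassette_center (a point): centre, half-way up, of the grey plug-in cassette: a box 64 mm along x, 30 mm along y, 78 mm tall, 0.12 to 0.24 kg, upright in the socket, axes parallel to the fixture's. Seated, this point is 51 mm above the bench, directly above the fixture's origin; the top is 90 mm above the bench
- catch_left_pad (a point): middle of the outer face of the catch pad on the cassette's +y side: ribbed black plate, 26 mm along x, 34 mm tall, 52 to 86 mm above the bench when seated. This point is 69 mm above the bench, 18 mm above the cassette's centre and, catch free, 23 mm out from its middle plane
- catch_right_pad (a point): the same point of the identical catch pad on the -y side; the two pads are 46 mm apart over their outer faces when free and 36 mm when fully pinched
- catch_left (a joint): inward travel of the left catch in metres: 0 = free (sprung out), 0.005 = fully pinched in; its hook is clear of the socket's lip from 0.0035 up. The spring needs 1.8 N to start and 4.8 N at full travel, and a pinch on both pads at their full travel also carries the cassette
- catch_right (a joint): the same for the right catch, on the -y side
- cassette: the same cassette as a body, with its catches: origin at the middle of its underside, 39 mm below its centre. Its catch hooks sit under the socket's lips until both catches are pinched in; the socket guides its lowest 24 mm with 1.5 mm of play each way, then it lifts straight out
- screwdriver: bystander: screwdriver, 170 mm long, lying on the bench beyond the fixture, on the side away from the robot; leave alone; origin near its middle
- multimeter: bystander: black hand-held meter, 130 x 72 x 34 mm, lying on the bench beside the fixture; leave alone; origin at the middle of its underside
- jar: bystander: plain white jar, 44 mm across, 100 mm tall, standing beyond the fixture; leave alone; origin at the middle of its underside
There are look-alikes about, which are no part of the job. Leave any blue, orange or pink look-alike of the cassette alone.

How it is judged:
On the way, in this order (a step that is already met when the one before it is completed fails the run):
1. the carriage is against its end stop (within 6 mm), the cassette still seated (value of joint carriage above 0.144 m and height (world z) of cassette_center below 0.056 m), for 0.2 s.
2. both catches are pinched in while the cassette is still in its socket (value of joint each of catch_left, catch_right above 0.003 m and height (world z) of cassette_center below 0.06 m), for 0.1 s.
At the end, for the whole second after the job is handed in: Held in the fingers (contact force over 3 N): the cassette's centre 70 to 200 mm above its seated height, upright within 14 degrees, still (under 30 mm/s), both catches pinched in by more than 3 mm, not touching the fixture; the carriage within 6 mm of its end stop (value of joint each of catch_left, catch_right above 0.003 m and value of joint carriage above 0.144 m and height (world z) of cassette_center between 0.12 and 0.25 m and angle between cassette_center's own z axis and vertical below 0.25 rad and linear speed of cassette below 0.03 m/s and contact force between the fingers and cassette above 3 N and contact force between cassette and fixture below 0.1 N); the arm keeps its last pose, push and grip.
It fails at once if the screwdriver is pushed more than 25 mm from its place (distance of screwdriver from where it was at the start of the episode above 0.025 m).
It fails at once if the multimeter is pushed more than 25 mm from its place (distance of multimeter from where it was at the start of the episode above 0.025 m).
It fails at once if the jar is pushed more than 25 mm from its place (distance of jar from where it was at the start of the episode above 0.025 m).
It also fails if it takes over 51 s, if anything falls off the work surface, if the arm or the gripper's body presses on something with over 40 N, if the wrist force passes 120 N, or if a joint passes its speed limit or range.

## Working session

There is one attempt and no reset: what is moved stays moved. The work goes in short steps, Python scripts to look and compute and a shell command to move; the robot and the scene stay as the last step left them, time stands still between calls to the robot, and variables do not carry over. Pictures are saved under pics/ and viewed, and the job is handed in when it is done.

```bash
ls; mkdir -p pics; python3 - <<'E'
from plant import *
import cv2
print(read_state())
for n in("side","top","wrist"):
    i=camera_info(n);print(n,i)
    cv2.imwrite(f"pics/{n}0.png",camera(n)[:,:,::-1])
E
```

```text
pics
{'t': 0.0, 'joint_pos': array([-1.36299964e+00,  5.33846632e-02,  1.61431065e+00, -5.03085732e-06,
        1.47603695e+00, -1.19033941e-01]), 'joint_vel': array([ 9.76306714e-04,  8.78920914e-05,  7.48562459e-05, -1.00490962e-03,
       -1.63565022e-03, -8.82642571e-04]), 'joint_torque': array([ 4.33259320e-04, -3.93681586e+01, -3.70175278e+01, -4.36315338e-05,
        7.17568793e-03, -4.68522074e-06]), 'tcp_pos': array([ 0.20049772, -0.59129096,  0.23003586]), 'tool_rot': array([-3.13946758e+00, -2.49114039e-04,  3.26830843e-01]), 'wrist_force': array([-0.15070653, -0.65994753, -0.42185792]), 'wrist_torque': array([ 0.02516365, -0.0489427 , -0.00768978]), 'finger_gap': 0.9993729369139669}
side {'mtx': array([[461.88105727,   0.        , 279.58524087],
       [  0.        , 461.88105727, 217.31728637],
       [  0.        ,   0.        ,   1.        ]]), 'R': array([[-0.92749182, -0.37345452, -0.01704808],
       [-0.27465709,  0.71164216, -0.64662889],
       [ 0.25361862, -0.59506063, -0.76261422]]), 't': array([0.60772585, 0.25236951, 0.93343343])}
top {'mtx': array([[480.42618501,   0.        , 277.2466313 ],
       [  0.        , 480.42618501, 201.40213181],
       [  0.        ,   0.        ,   1.        ]]), 'R': array([[ 0.02283032, -0.99910768,  0.03553344],
       [-0.99406385, -0.02646824, -0.10552957],
       [ 0.10637591, -0.03291324, -0.9937811 ]]), 't': array([-0.04854412,  0.67441051,  1.07230703])}
wrist {'mtx': array([[325.1922621 ,   0.        , 278.15607334],
       [  0.        , 325.1922621 , 215.58178191],
       [  0.        ,   0.        ,   1.        ]]), 'R': array([[ 0.32125432, -0.94699213, -0.00125001],
       [-0.91153311, -0.30958261,  0.27067693],
       [-0.25671591, -0.08581671, -0.96266943]]), 't': array([-0.62469078, -0.03673849,  0.37841559])}
```

View pics/side0.png

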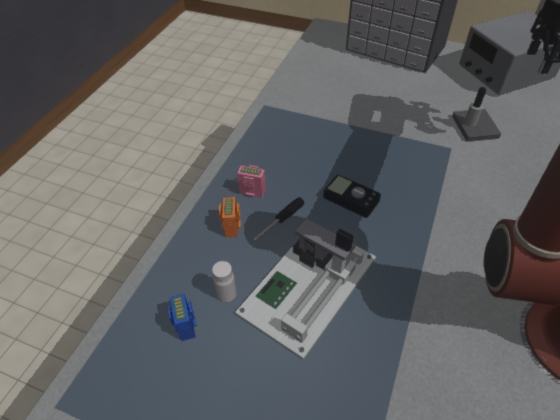

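View pics/top0.png

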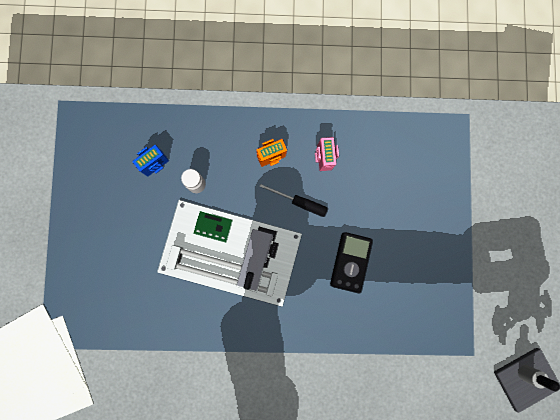

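View pics/wrist0.png

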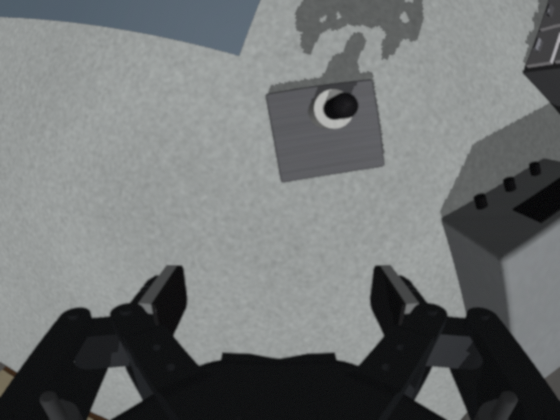

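```bash
cat > h.py <<'E'
import numpy as np, cv2
from plant import *
def ray(n,u,v,z,info=None):
    i=info or camera_info(n);K,R,t=i["mtx"],i["R"],i["t"]
    c=-R.T@t
    x=np.array([(u-K[0,2])/K[0,0],(v-K[1,2])/K[1,1],1.])
    if n=="wrist":
        r=np.hypot(x[0],x[1]);x=np.array([x[0]/r*np.sin(r),x[1]/r*np.sin(r),np.cos(r)])
    d=R.T@x
    return c+d*(z-c[2])/d[2]
def proj(n,X,info=None):
    i=info or camera_info(n);K,R,t=i["mtx"],i["R"],i["t"]
    p=R@np.asarray(X)+t
    if n=="wrist":
        r=np.hypot(p[0],p[1]);th=np.arctan2(r,p[2]);p=np.array([p[0]/r*th,p[1]/r*th,1])
    p=p/p[2];return K[0,0]*p[0]+K[0,2],K[1,1]*p[1]+K[1,2]
E
python3 - <<'E'
from h import *
t=cv2.imread("pics/top0.png")[185:320,145:320]
cv2.imwrite("pics/topc.png",cv2.resize(t,None,fx=4.4,fy=4.4,interpolation=cv2.INTER_CUBIC))
t=cv2.imread("pics/side0.png")[205:365,225:390]
cv2.imwrite("pics/sidec.png",cv2.resize(t,None,fx=3.7,fy=3.7,interpolation=cv2.INTER_CUBIC))
E
```

```text
(no output)
```

View pics/topc.png

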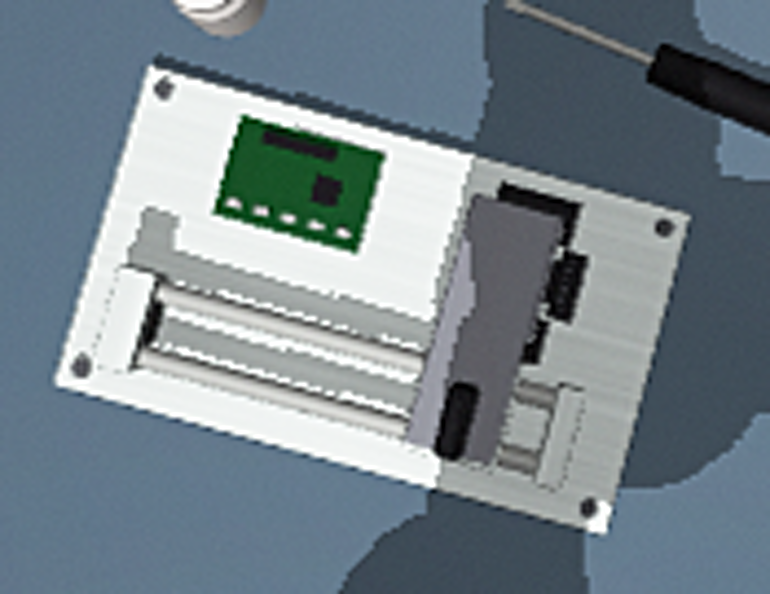

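View pics/sidec.png

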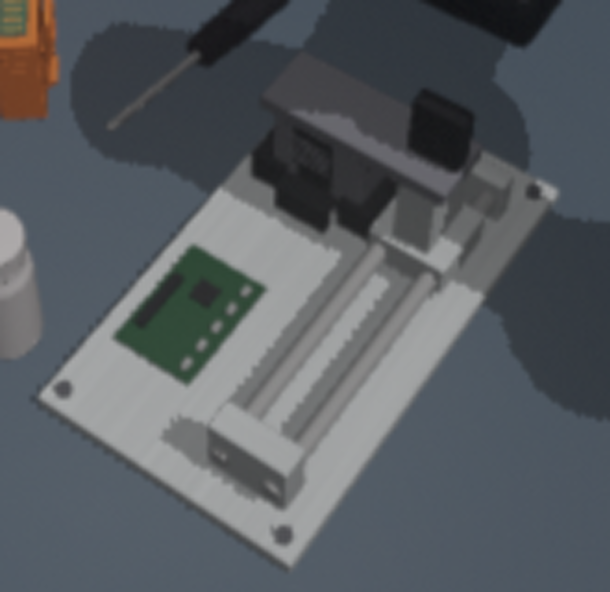

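```bash
cat >> h.py <<'E'
def fit(L,W):
    L,W=np.array(L)[:,:2],np.array(W)[:,:2]
    a,b=L-L.mean(0),W-W.mean(0)
    th=np.arctan2((a[:,0]*b[:,1]-a[:,1]*b[:,0]).sum(),(a*b).sum())
    R=np.array([[np.cos(th),-np.sin(th)],[np.sin(th),np.cos(th)]])
    t=W.mean(0)-R@L.mean(0)
    return th,R,t,(W-(L@R.T+t))
E
python3 - <<'E'
from h import *
L=[(.055,.22),(.055,-.08),(-.12,-.08),(-.12,.22)]
T=[((u+.5)/4.4-.5+145,(v+.5)/4.4-.5+185) for u,v in [(152,65),(690,213),(607,533),(55,383)]]
W=[ray("top",u,v,.012) for u,v in T]
th,R,t,r=fit(L,W);print("top",np.degrees(th),t,r*1000)
S=[((u+.5)/3.7-.5+225,(v+.5)/3.7-.5+205) for u,v in [(38,398),(557,190),(291,567)]]
W2=[ray("side",u,v,.012) for u,v in S]
th2,R2,t2,r2=fit([L[0],L[2],L[3]],W2);print("side",np.degrees(th2),t2,r2*1000)
# handle top centre
h=ray("top",(458.5)/4.4-.5+145,(402)/4.4-.5+185,.156);print(h,(R.T@(h[:2]-t)))
h=ray("side",(443.5)/3.7-.5+225,(108)/3.7-.5+205,.156);print(h,(R.T@(h[:2]-t)))
for y in(0,.01,.02,.03,.04): 
  P=R@[-.075,y]+t;print(y,P,[ (np.array(proj("top",[*P,.156]))-[145,185]+.5)*4.4,(np.array(proj("side",[*P,.156]))-[225,205]+.5)*3.7])
E
```

```text
top -13.910304724992187 [ 0.57118915 -0.0017315 ] [[-0.80404445 -1.222163  ]
 [-0.42085868  1.44779214]
 [ 0.83899755  0.05742936]
 [ 0.38590558 -0.2830585 ]]
side -13.608406026809488 [ 0.57224424 -0.00081298] [[-0.85736646 -0.57751041]
 [ 0.62502093  0.69013289]
 [ 0.23234553 -0.11262247]]
[0.50983673 0.02632828 0.156     ] [-0.0662988   0.01248759]
[0.50158749 0.02681461 0.156     ] [-0.07442303  0.01097652]
0 [0.49838866 0.0162987 ] [array([479.65828296, 427.68491955]), array([454.75077519,  95.52365469])]
0.01 [0.50079269 0.02600543] [array([458.62983525, 421.93854883]), array([445.34573007, 107.3218276 ])]
0.02 [0.50319671 0.03571216] [array([437.59862247, 416.1914225 ]), array([435.83515002, 119.25238898])]
0.03 [0.50560074 0.0454189 ] [array([416.56464405, 410.44354042]), array([426.21724868, 131.31757969])]
0.04 [0.50800476 0.05512563] [array([395.52789946, 404.69490244]), array([416.49019916, 143.5196915 ])]
```

```bash
python3 -m pendant '[[[1.88,3.87,0],[0,0,-0.035]],[[1.88,3.87,0],[0,0,-0.035]],[[1.88,3.87,0],[0,0,-0.035]],[[1.88,3.87,0],[0,0,-0.035]],[[1.88,3.87,0],[0,0,-0.035]],[[1.88,3.87,0],[0,0,-0.035]],[[1.88,3.87,0],[0,0,-0.035]],[[1.88,3.87,0],[0,0,-0.035]]]' 100 30
python3 -m pendant '[[[1.88,3.87,0],[0,0,-0.035]],[[1.88,3.87,0],[0,0,-0.035]],[[1.88,3.87,0],[0,0,-0.035]],[[1.88,3.87,0],[0,0,-0.035]],[[1.88,3.87,0],[0,0,-0.035]],[[1.88,3.87,0],[0,0,-0.035]],[[1.88,3.87,0],[0,0,-0.035]],[[1.88,3.87,0],[0,0,-0.042]]]'
python3 -m pendant '[[[0,0,0],[0,0,0]],[[0,0,0],[0,0,0]]]'
python3 - <<'E'
from h import *
s=read_state();print(s["tcp_pos"],s["tool_rot"],s["joint_pos"])
print(proj("wrist",[.501,.0272,.156]))
i=camera_info("wrist");np.savez("pics/w1.npz",**i)
cv2.imwrite("pics/w1.png",camera("wrist")[:,:,::-1])
E
```

```text
t: 0.95
tcp_pos: [0.3513, -0.2806, 0.231]
tool_rot: [-3.142, -0.0, 0.045]
wrist_force: [0.8, 0.6, -0.6]
finger_gap: 1.002
t: 1.75
tcp_pos: [0.5017, 0.0292, 0.2311]
tool_rot: [3.141, -0.0, -0.241]
wrist_force: [0.5, -0.4, 0.1]
finger_gap: 1.001
t: 1.95
tcp_pos: [0.5012, 0.028, 0.2308]
tool_rot: [3.141, 0.001, -0.238]
wrist_force: [-0.1, -0.2, 0.9]
finger_gap: 0.998
[0.5012225  0.02801178 0.2307726 ] [ 3.14093679e+00  1.14535583e-03 -2.37743296e-01] [-9.22502888e-02 -2.46728112e-01  1.89266463e+00 -4.84199318e-04
  1.49688449e+00  1.71632501e+00]
(np.float64(277.44699664416606), np.float64(224.24490497036743))
```

View pics/w1.png

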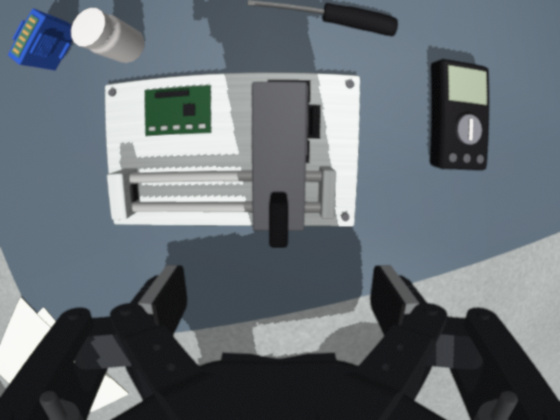

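The wrist view shows the fin at about (279, 222). I predicted (277, 224), so it is centred between the fingers. Descending.

```bash
python3 -m pendant '[[[0,0,-2.7],[0,0,0]],[[0,0,-2.7],[0,0,0]],[[0,0,-2.7],[0,0,0]],[[0,0,-2.5],[0,0,0]],[[0,0,0],[0,0,0]],[[0,0,0],[0,0,0]]]' 100 30
python3 -m pendant '[[[0,0,0],[0,0,0]],[[0,0,0],[0,0,0]],[[0,0,0],[0,0,0]],[[0,0,0],[0,0,0]],[[0,0,0],[0,0,0]],[[0,0,0],[0,0,0]],[[0,0,0],[0,0,0]],[[0,0,0],[0,0,0]]]' 0 30
```

```text
t: 2.6
tcp_pos: [0.5011, 0.0263, 0.1255]
tool_rot: [3.141, 0.0, -0.242]
wrist_force: [-0.1, 0.5, 0.0]
finger_gap: 0.999
t: 3.4
tcp_pos: [0.5017, 0.0274, 0.1258]
tool_rot: [-3.141, -0.0, -0.24]
wrist_force: [-1.1, 1.9, 3.9]
finger_gap: 0.157
```

```bash
python3 -m pendant '[[[0.48,1.94,0],[0,0,0]],[[0.48,1.94,0],[0,0,0]],[[0.48,1.94,0],[0,0,0]],[[0.48,1.94,0],[0,0,0]],[[0.48,1.94,0],[0,0,0]],[[0.36,1.46,0],[0,0,0]],[[0.24,0.97,0],[0,0,0]],[[0,0,0],[0,0,0]]]'
python3 -m pendant '[[[0,0,0],[0,0,0]],[[0,0,0],[0,0,0]],[[0,0,0],[0,0,0]]]'
```

```text
t: 4.2
tcp_pos: [0.5322, 0.1501, 0.1258]
tool_rot: [-3.14, -0.001, -0.239]
wrist_force: [-0.1, 2.8, 5.1]
finger_gap: 0.163
t: 4.5
tcp_pos: [0.5318, 0.1486, 0.1258]
tool_rot: [-3.14, -0.001, -0.241]
wrist_force: [0.4, 2.2, 4.7]
finger_gap: 0.161
```

```bash
python3 -m pendant '[[[0.24,0.97,0],[0,0,0]],[[0.07,0.29,0],[0,0,0]],[[0.05,0.2,0],[0,0,0]],[[0,0,0],[0,0,0]],[[0,0,0],[0,0,0]]]'
python3 -m pendant '[[[0.05,0.2,0],[0,0,0]],[[0,0,0],[0,0,0]],[[0,0,0],[0,0,0]],[[0,0,0],[0,0,0]]]'
```

```text
t: 5.0
tcp_pos: [0.5352, 0.1624, 0.1258]
tool_rot: [3.141, -0.001, -0.241]
wrist_force: [-0.2, 0.2, 6.8]
finger_gap: 0.156
t: 5.4
tcp_pos: [0.5355, 0.1637, 0.1258]
tool_rot: [3.139, -0.0, -0.241]
wrist_force: [-1.6, -3.9, 7.2]
finger_gap: 0.159
```

```bash
python3 -m pendant '[[[0.05,0.2,0],[0,0,0]],[[0,0,0],[0,0,0]],[[0,0,0],[0,0,0]]]'
python3 -m pendant '[[[0.05,0.2,0],[0,0,0]],[[0,0,0],[0,0,0]],[[0,0,0],[0,0,0]],[[0,0,0],[0,0,0]]]'
python3 - <<'E'
from h import *
cv2.imwrite("pics/t2.png",camera("top")[:,:,::-1]);cv2.imwrite("pics/s2.png",camera("side")[:,:,::-1])
E
```

```text
t: 5.7
tcp_pos: [0.5355, 0.1637, 0.1258]
tool_rot: [3.135, 0.001, -0.241]
wrist_force: [-5.8, -11.0, 9.7]
finger_gap: 0.158
t: 6.1
tcp_pos: [0.5355, 0.1636, 0.1258]
tool_rot: [3.13, 0.001, -0.242]
wrist_force: [-8.3, -18.3, 12.0]
finger_gap: 0.155
```

View pics/s2.png

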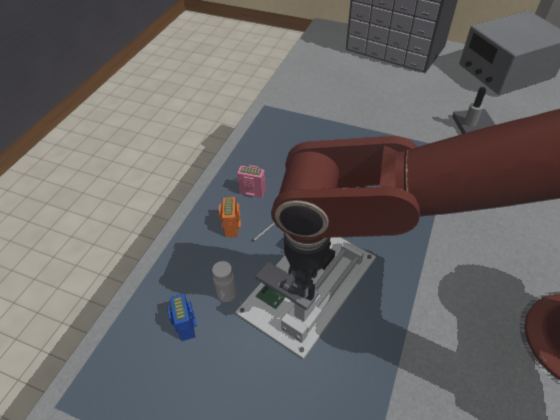

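The carriage has reached the hard stop: the position no longer changes while the force keeps rising. I'll ease off the push, release and rise.

```bash
python3 -m pendant '[[[-0.08,-0.32,0],[0,0,0]],[[0,0,0],[0,0,0]],[[0,0,0],[0,0,0]]]'
python3 -m pendant '[[[0,0,0],[0,0,0]],[[0,0,0],[0,0,0]],[[0,0,0],[0,0,0]],[[0,0,0],[0,0,0]],[[0,0,0],[0,0,0]],[[0,0,0],[0,0,0]]]' 100 30
python3 -m pendant '[[[0,0,2.5],[0,0,0]],[[0,0,3.5],[0,0,0]],[[0,0,4],[0,0,0]],[[0,0,2.5],[0,0,0]],[[0,0,0],[0,0,0]]]'
```

```text
t: 6.5
tcp_pos: [0.5355, 0.1636, 0.1258]
tool_rot: [3.138, 0.0, -0.241]
wrist_force: [-2.1, -5.8, 8.2]
finger_gap: 0.161
t: 7.1
tcp_pos: [0.5357, 0.1661, 0.1252]
tool_rot: [3.142, 0.0, -0.24]
wrist_force: [-0.4, -0.4, -0.2]
finger_gap: 1.003
t: 7.6
tcp_pos: [0.5382, 0.1665, 0.2561]
tool_rot: [-3.138, -0.009, -0.24]
wrist_force: [-0.2, 0.2, -0.1]
finger_gap: 0.998
```

```bash
python3 -m pendant '[[[0.6,-2.8,0],[0,0,0]],[[0.6,-2.8,0],[0,0,0]],[[0.6,-2.8,0],[0,0,0]],[[0.6,-2.8,0],[0,0,0]],[[0.6,-2.8,0],[0,0,0]],[[0.4,-2.6,0],[0,0,0]],[[0,0,0],[0,0,0]],[[0,0,0],[0,0,0]]]'
python3 - <<'E'
from h import *
s=read_state();print(s["tcp_pos"],s["tool_rot"])
i=camera_info("wrist");np.savez("pics/w3.npz",**i)
cv2.imwrite("pics/w3.png",camera("wrist")[:,:,::-1])
cv2.imwrite("pics/t3.png",camera("top")[:,:,::-1])
cv2.imwrite("pics/s3.png",camera("side")[:,:,::-1])
E
```

```text
t: 8.4
tcp_pos: [0.5692, -0.0001, 0.2489]
tool_rot: [-3.141, 0.002, -0.241]
wrist_force: [-0.1, -0.3, -0.7]
finger_gap: 1.001
[ 5.69237874e-01 -7.45291995e-05  2.48930746e-01] [-3.14131009e+00  2.15740748e-03 -2.41225593e-01]
```

View pics/w3.png

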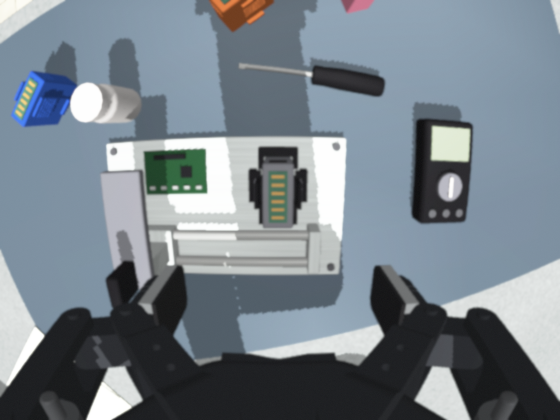

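View pics/t3.png

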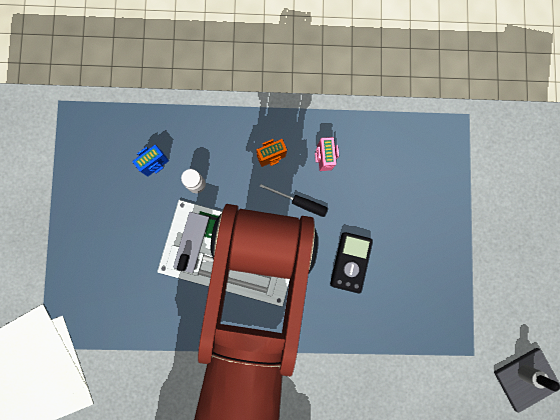

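Candidates in the wrist view: grey cassette in the black socket (278,193), blue (42,99), orange (240,12) and pink (355,3). Only the grey one stands in the socket. I'll enlarge that crop to confirm and measure it.

```bash
python3 - <<'E'
from h import *
t=cv2.imread("pics/w3.png")[140:240,228:328]
cv2.imwrite("pics/w3c.png",cv2.resize(t,None,fx=6,fy=6,interpolation=cv2.INTER_CUBIC))
i=np.load("pics/w3.npz");th=np.radians(-13.8)
R=np.array([[np.cos(th),-np.sin(th)],[np.sin(th),np.cos(th)]])
for x,y in[(-.032,-.015),(-.032,.015),(.032,.015),(.032,-.015)]:
    P=R@[x,y]+[.5717,-.0013];p=np.array(proj("wrist",[*P,.09],i));print((p-[228,140]+.5)*6)
E
```

```text
[391.92111486 525.53010014]
[207.56580749 525.54939991]
[202.81925853 132.0876249 ]
[396.17196076 132.01500774]
```

View pics/w3c.png

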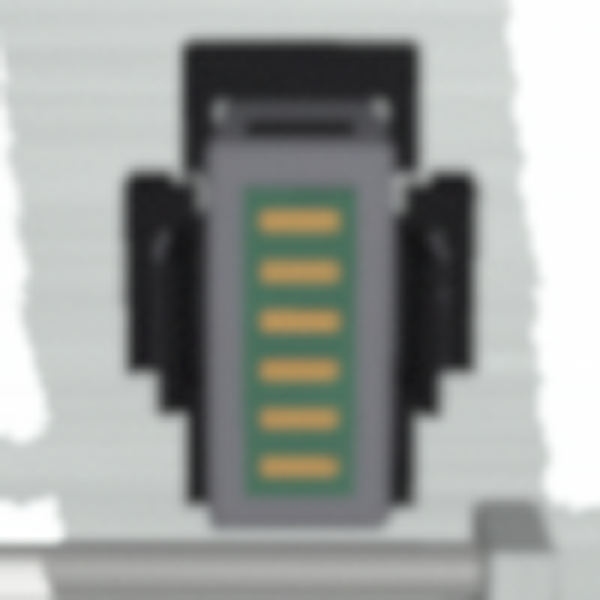

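The crop confirms the grey cassette with its two black ribbed catches, seated and clear of the arm. Its top face is centred at (300, 332) in the crop, within 0.5 mm of my estimate. Lowering onto it.

```bash
python3 -m pendant '[[[0.2,-0.04,-3],[0,0,0]],[[0,0,-3],[0,0,0]],[[0,0,-3],[0,0,0]],[[0,0,-3],[0,0,0]],[[0,0,-2],[0,0,0]],[[0,0,0],[0,0,0]],[[0,0,0],[0,0,0]]]'
python3 - <<'E'
from h import *
print(read_state()["tcp_pos"])
cv2.imwrite("pics/w4.png",camera("wrist")[:,:,::-1])
E
```

```text
t: 9.25
tcp_pos: [0.5717, 0.0003, 0.1105]
tool_rot: [-3.142, 0.0, -0.239]
wrist_force: [1.0, -0.8, -0.0]
finger_gap: 0.997
[5.71712625e-01 3.14722953e-04 1.10538422e-01]
```

View pics/w4.png

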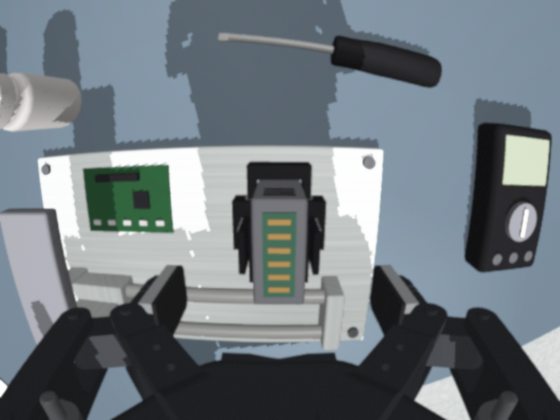

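Centred: the cassette is at column 279 and the midpoint between the fingertips is also 279.

```bash
python3 -m pendant '[[[0,0,-2.2],[0,0,0]],[[0,0,-2.2],[0,0,0]],[[0,0,-1.6],[0,0,0]],[[0,0,-0.4],[0,0,0]],[[0,0,0],[0,0,0]],[[0,0,0],[0,0,0]]]'
python3 -m pendant '[[[0,0,0],[0,0,0]],[[0,0,0],[0,0,0]],[[0,0,0],[0,0,0]],[[0,0,0],[0,0,0]],[[0,0,0],[0,0,0]],[[0,0,0],[0,0,0]],[[0,0,0],[0,0,0]],[[0,0,0],[0,0,0]]]' 0 45
```

```text
t: 9.9
tcp_pos: [0.5728, -0.0005, 0.0477]
tool_rot: [-3.141, -0.002, -0.24]
wrist_force: [-1.0, 0.3, 0.3]
finger_gap: 0.999
t: 10.7
tcp_pos: [0.5732, -0.0004, 0.0486]
tool_rot: [-3.141, -0.003, -0.24]
wrist_force: [-1.7, 1.3, 7.9]
finger_gap: 0.355
```

The gap reads about 30 mm where I expected 36, so I'm checking before lifting.

```bash
python3 - <<'E'
from h import *
print(read_state())
cv2.imwrite("pics/w5.png",camera("wrist")[:,:,::-1])
cv2.imwrite("pics/s5.png",camera("side")[:,:,::-1])
t=cv2.imread("pics/s5.png")[190:340,220:400]
cv2.imwrite("pics/s5c.png",cv2.resize(t,None,fx=3.9,fy=3.9,interpolation=cv2.INTER_CUBIC))
E
```

```text
{'t': 10.7, 'joint_pos': array([-1.30666707e-01,  1.13054109e-01,  1.87302486e+00,  3.44524432e-04,
        1.15256548e+00,  1.68015725e+00]), 'joint_vel': array([-0.00047196, -0.0013429 , -0.00088087,  0.00123967, -0.00014136,
        0.00040851]), 'joint_torque': array([-5.12661953e-01, -3.31005871e+01, -2.91588038e+01, -1.59609430e-01,
       -4.54639737e-01, -6.00859130e-03]), 'tcp_pos': array([ 5.73211655e-01, -4.02157562e-04,  4.85501683e-02]), 'tool_rot': array([-3.14095752e+00, -2.89615918e-03, -2.40168017e-01]), 'wrist_force': array([-1.67284258,  1.28863285,  7.87798854]), 'wrist_torque': array([ 0.13184332,  0.24093985, -0.01618367]), 'finger_gap': 0.3550136484721338}
```

View pics/w5.png

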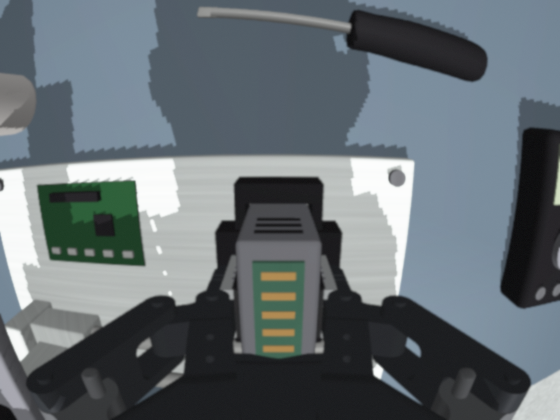

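View pics/s5c.png

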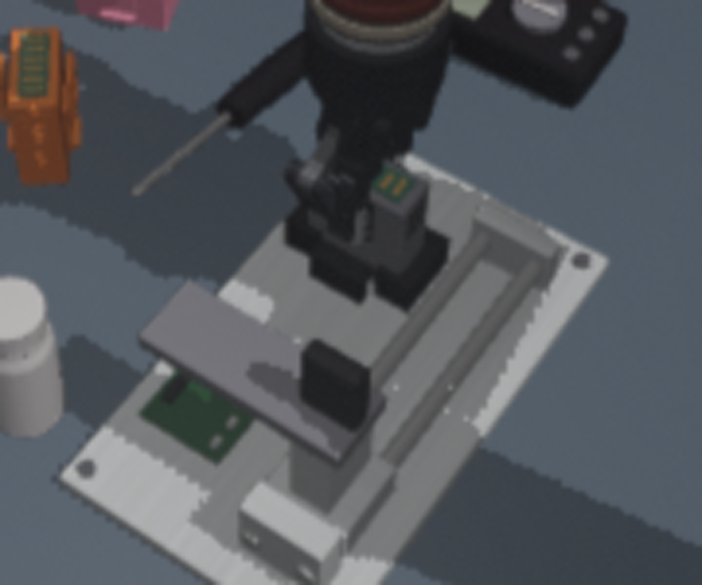

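The gap reading isn't linear in width: a linkage estimate gives about 32 mm, and the fingers sit on both catches in both views. I'll make a small test lift and watch the wrist force.

```bash
python3 -m pendant '[[[0,0,0.3],[0,0,0]],[[0,0,0],[0,0,0]],[[0,0,0],[0,0,0]]]'
python3 -m pendant '[[[0,0,0.3],[0,0,0]],[[0,0,0.2],[0,0,0]],[[0,0,0],[0,0,0]],[[0,0,0],[0,0,0]]]'
```

```text
t: 11.1
tcp_pos: [0.5711, -0.0003, 0.0486]
tool_rot: [3.141, 0.001, -0.24]
wrist_force: [-0.3, -0.7, -1.6]
finger_gap: 0.353
t: 11.5
tcp_pos: [0.5717, -0.0004, 0.0543]
tool_rot: [3.142, 0.0, -0.24]
wrist_force: [-0.3, 0.3, -2.3]
finger_gap: 0.352
```

Only −2.3 N after a 6 mm lift, about the cassette's weight, so the hooks are free. Lifting on slowly.

```bash
python3 -m pendant '[[[0,0,0.8],[0,0,0]],[[0,0,1],[0,0,0]],[[0,0,1],[0,0,0]],[[0,0,1.2],[0,0,0]],[[0,0,1.5],[0,0,0]],[[0,0,1.5],[0,0,0]],[[0,0,1.2],[0,0,0]],[[0,0,0.8],[0,0,0]]]'
python3 -m pendant '[[[0,0,0.7],[0,0,0]],[[0,0,0.3],[0,0,0]],[[0,0,0],[0,0,0]],[[0,0,0],[0,0,0]],[[0,0,0],[0,0,0]],[[0,0,0],[0,0,0]],[[0,0,0],[0,0,0]],[[0,0,0],[0,0,0]]]'
python3 - <<'E'
from h import *
cv2.imwrite("pics/w6.png",camera("wrist")[:,:,::-1])
cv2.imwrite("pics/s6.png",camera("side")[:,:,::-1])
cv2.imwrite("pics/t6.png",camera("top")[:,:,::-1])
t=cv2.imread("pics/s6.png")[150:350,210:400]
cv2.imwrite("pics/s6c.png",cv2.resize(t,None,fx=3,fy=3,interpolation=cv2.INTER_CUBIC))
E
```

```text
t: 12.3
tcp_pos: [0.5724, -0.0005, 0.1464]
tool_rot: [-3.141, -0.002, -0.24]
wrist_force: [-0.0, -0.0, -1.2]
finger_gap: 0.348
t: 13.1
tcp_pos: [0.5717, -0.0004, 0.1541]
tool_rot: [3.142, 0.0, -0.24]
wrist_force: [-0.1, 0.7, -2.6]
finger_gap: 0.351
```

View pics/w6.png

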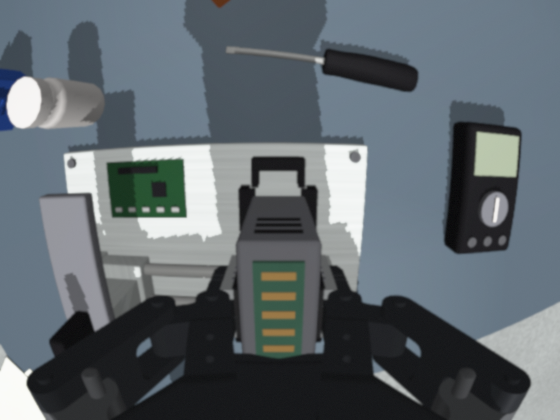

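View pics/s6c.png

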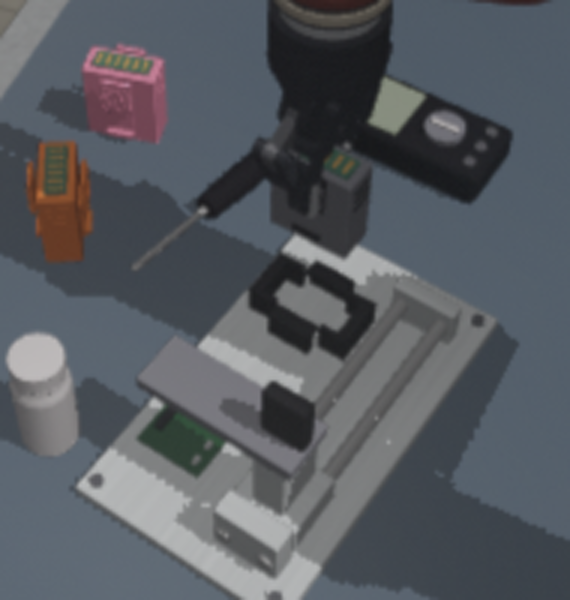

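View pics/t6.png

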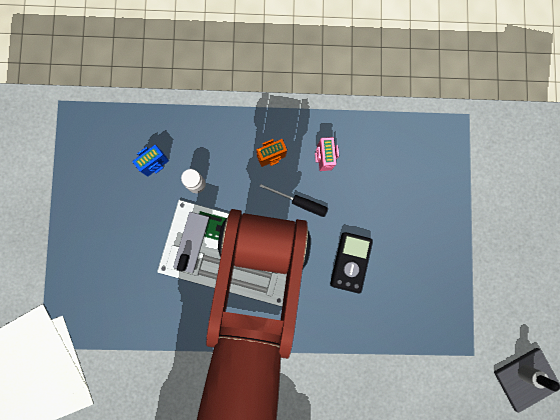

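The socket is empty, and the cassette hangs upright about 10.5 cm up, unchanged relative to the fingers. The bystanders have not moved. Last check is the carriage travel, measured from the pixels.

```bash
python3 - <<'E'
from h import *
im=cv2.imread("pics/s6.png");th=np.radians(-13.8)
R=np.array([[np.cos(th),-np.sin(th)],[np.sin(th),np.cos(th)]])
# fin top face centre in crop ~ (290,396)
h=ray("side",290/3-.5+210,395/3-.5+150,.156)
print("local",R.T@(h[:2]-[.5717,-.0013]))
h=ray("top",184,259,.156);print("local",R.T@(h[:2]-[.5717,-.0013]))
P=R@[-.075,.15]+[.5717,-.0013];print((np.array(proj("side",[*P,.156]))-[210,150]+.5)*3,proj("top",[*P,.156]))
s=read_state();print(s["joint_vel"].round(4),s["tool_rot"],s["finger_gap"],s["t"])
E
```

```text
local [-0.07404479  0.14760796]
local [-0.06798905  0.14700361]
[289.14136387 398.46725114] (np.float64(181.58382492944412), np.float64(261.9913110849055))
[-0.0008  0.0014 -0.0011 -0.001   0.0001 -0.0004] [-3.14156765e+00  3.56759999e-06 -2.40209394e-01] 0.34864403845609526 13.25
```

```bash
python3 - <<'E'
from h import *
print(job_done(),read_state()["wrist_force"])
E
```

```text
the job is handed in; nothing more can be done
the job is handed in; nothing more can be done
```

I slid the carriage along the rails by its handle until it stopped, then released it there. I then pinched both catches, lifted the cassette straight out and handed the job in at about 13 s with the cassette still held.

**Last checks**
- **Carriage:** it hit a hard stop, with the position fixed while the push rose to about 20 N. Camera estimates of its travel afterwards were 147–148 mm, read by eye and good to a few mm. That fits 150 mm and is above the 144 mm limit.
- **Cassette:** it has been raised about 10.5 cm and hangs upright and still, with the socket seen empty. The pull on the wrist is about 2.6 N, near the cassette's weight.
- **Bystanders:** the screwdriver, multimeter and jar, and the coloured look-alikes, are where they were in the first picture.

**What disagreed**
- **Finger gap:** it read 0.35, roughly 30–32 mm, where 36 mm was expected for fully pinched catches. I put this down to the gripper's non-linear reading or pad give. The hooks came free with no resistance, but the catch travel itself was never measured.
- **Fixture position:** the TCP at the end stop was about 1.7 mm farther along the fixture's y than the camera position implied. That is within the 2 mm calibration, and the grasp was unaffected.

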